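Nest the pastry cutters in their tin

ROBOT

A 6-joint arm with a two-finger parallel gripper is mounted at the origin on a cart in front of the work surface, level with it; the furniture and walls round the work are solid. World frame = base frame: x ahead of the robot, y to its left, z up, the work surface at z = 0. Lengths are in m, angles in degrees, forces in N, time in s.
With the tool pointing down it reaches from about 0.4 to 0.825 m from the base axis. Payload 7 kg.
Tool frame: the origin (TCP) lies midway between the tips of the shut fingers; the grasp point (between the pads) lies 19 mm behind it; z points along the fingers, y is the line along which they close (so a half turn about z gives the same grasp; the last joint's range is limited). The gripper opens to 88 mm and grips with 3 to 60 N. Pads are 19 mm wide; open, the fingers measure 130 mm over their backs; the gripper's body (78 mm by 193 mm) begins 47 mm behind the grasp point.
Start: joints at [83.085, 20.546, 0.682, 0, -70.136, -16.507], TCP at [0.268, 0.619, 0.227] pointing down, gripper open.
Joint ranges: [-176.03, 176.03], [-82.01, 121.73], [-58.28, 71.71], [-173.87, 95.51], [-174.79, -0.11], [-173.66, 173.66]. Speed limits (degrees/s): [136.94, 136.94, 172.46, 180, 180, 180].

INTERFACE

Orientations are given as [roll, pitch, yaw] about the fixed x, y, z axes, in that order (R = Rz(yaw) Ry(pitch) Rx(roll)).
In Python, from plant import ctrl gives the robot as it stands. The module is installed in compiled form; this text tells all that it offers.
- The arm moves only by the tool send_rows, never from a script. Its argument "plan" is a list that holds one entry, the list of rows, each a list of 6 numbers: the shift along the tool's x, y, z in cm, then the turn, a rotation vector about the tool's x, y, z in degrees. A call has 1 to 8 rows; each row is the pose to reach, as a shift and turn from the pose commanded when the call began, along the tool's axes at that moment; what a row does not reach only later rows make up. A row lasts 1/12 s, in which the tool goes at most 41.7 mm and 7.16 degrees, less where a joint would pass 70% of its speed; a pose out of reach is approached as far as the arm can. A call with a gripper value outside its range is refused whole. "fingers" is the opening, from 0 (shut) to 1 (fully open), set as the call begins (left out, the last holds). The fingers move at their own pace and stop on an object; the grip force is fixed at half the most. Time passes only in rows, so rows that repeat a pose let the fingers close. It gives the time, the measured TCP pose, the force, the opening and the grip force at its end, in the units of the state.
- ctrl.get_obs(): the state, without advancing time (a new reading comes with each control period).
- ctrl.snapshot(name): name is "scene" or "side" or "wrist"; returns a dict with "img" (480x640x3 uint8, red, green, blue), "K" (3x3 intrinsics, pixels), "k1" (the pictures are not rectified: a ray, as slopes to the right and down, at radius r is drawn at 1 + k1 r^2 times it, then the intrinsics apply), "pose" (4x4, takes a point from camera to world coordinates). Camera axes: x right, y down, z forward; pixel columns grow to the right and rows downward; lengths in m; the calibration is good to about 2 mm. A picture is of the moment at which its call begins. There is no depth.
- ctrl.close_job(): hands the job in; it is judged then, once.
The state is a dict: "clock": time; "joint_pos": joint angles; "qvel": joint speeds; "tau": joint torques, N m; "tool_pos": TCP position; "orientation": TCP orientation; "force": force on the tool from outside, world axes, zero at the start; "moment": the same for the moment, N m; "opening": finger opening in m; "gripper_force": force on a finger pad.
Only numpy, scipy, OpenCV 4.12 (cv2) and the standard library are available. Lean on these libraries where they do the work, as an engineer would, in place of code of your own. Each camera call takes 0.05 s, during which the arm holds its last target. There are 200 camera calls.

TASK

Put the four round pastry cutters away as a nest in the middle of the shallow tin, from the smallest to the largest: stand the smallest in the centre of the tin first, then set each next larger one over those already there, standing flat in the tin, with all the strap handles lined up the same way. Leave everything else where it is.

Things in the scene. Friction and masses are not known exactly. Their poses are not given: they have to be found in the camera images.
- tin: shallow round open aluminium tin, fixed to the table, 128 mm across outside, 124 mm inside, rim 11 mm high; origin at the centre of its underside on the table, z up; its flat inner floor lies 3 mm above the origin
- cutter_small: smallest of four plain steel round cutters: bottomless ring, 44 mm across, 26 mm high, wall 2.5 mm, with an arched strap handle. Origin: centre of the underside, z up. Strap along its own x, 14 mm wide (y), 4 mm thick; its flat middle, 24 mm long, over the ring's centre, has its top 42 mm above the origin, open space below: grip there from above, closing along y. Loose, 35 to 200 g
- cutter_medium: second smallest of four plain steel round cutters: bottomless ring, 62 mm across, 38 mm high, wall 2.5 mm, with an arched strap handle. Origin: centre of the underside, z up. Strap along its own x, 14 mm wide (y), 4 mm thick; its flat middle, 42 mm long, over the ring's centre, has its top 60 mm above the origin, open space below: grip there from above, closing along y. Loose, 35 to 200 g
- cutter_large: second largest of four plain steel round cutters: bottomless ring, 80 mm across, 50 mm high, wall 2.5 mm, with an arched strap handle. Origin: centre of the underside, z up. Strap along its own x, 14 mm wide (y), 4 mm thick; its flat middle, 60 mm long, over the ring's centre, has its top 78 mm above the origin, open space below: grip there from above, closing along y. Loose, 35 to 200 g
- cutter_extra_large: largest of four plain steel round cutters: bottomless ring, 98 mm across, 62 mm high, wall 2.5 mm, with an arched strap handle. Origin: centre of the underside, z up. Strap along its own x, 14 mm wide (y), 4 mm thick; its flat middle, 78 mm long, over the ring's centre, has its top 96 mm above the origin, open space below: grip there from above, closing along y. Loose, 35 to 200 g
- mill: shaker, 44 mm across, 90 mm tall, standing, loose; a bystander, origin at the centre of its underside
- spice_jar: spice jar, 47 mm across, 98 mm tall, standing, loose; a bystander, origin at the centre of its underside
- tape: roll of tape lying flat, 98 mm across, 25 mm high, loose; a bystander, origin at the centre of its underside

How it is judged (in metres and radians):
On the way, in this order (a step that is already met when the one before it is completed fails the run):
1. the smallest cutter stands in the tin, let go (horizontal distance between cutter_small and tin below 0.015 m and z of cutter_small in the frame of tin below 0.006 m and angle between cutter_small's own z axis and vertical below 0.07 rad and contact force between the fingers and cutter_small below 0.3 N and linear speed of cutter_small below 0.02 m/s), for 0.2 s.
2. the second smallest cutter stands in the tin, let go, over the smaller ones with its handle in line with theirs (horizontal distance between each of cutter_small, cutter_medium and tin below 0.015 m and z of each of cutter_small, cutter_medium in the frame of tin below 0.006 m and angle between each of cutter_small, cutter_medium's own z axis and vertical below 0.07 rad and angle between the x axis of cutter_medium and the x axis of cutter_small, either way round below 0.3 rad and contact force between the fingers and cutter_medium below 0.3 N and linear speed of cutter_medium below 0.02 m/s), for 0.2 s.
3. the second largest cutter stands in the tin, let go, over the smaller ones with its handle in line with theirs (horizontal distance between each of cutter_small, cutter_medium, cutter_large and tin below 0.015 m and z of each of cutter_small, cutter_medium, cutter_large in the frame of tin below 0.006 m and angle between each of cutter_small, cutter_medium, cutter_large's own z axis and vertical below 0.07 rad and angle between the x axis of each of cutter_medium, cutter_large and the x axis of cutter_small, either way round below 0.3 rad and contact force between the fingers and cutter_large below 0.3 N and linear speed of cutter_large below 0.02 m/s), for 0.2 s.
At the end, for the whole second after the job is handed in: All four cutters stand flat in the tin one inside another (each within 15 mm of the tin's centre, on its floor, upright within 4 degrees), their strap handles parallel to the smallest one's within 17 degrees (either way round), released and at rest (all of step 3 and contact force between the fingers and cutter_small below 0.3 N and linear speed of each of cutter_small, cutter_medium, cutter_extra_large below 0.02 m/s and contact force between the fingers and cutter_medium below 0.3 N and horizontal distance between cutter_extra_large and tin below 0.015 m and z of cutter_extra_large in the frame of tin below 0.006 m and angle between cutter_extra_large's own z axis and vertical below 0.07 rad and contact force between the fingers and cutter_extra_large below 0.3 N and angle between the x axis of cutter_extra_large and the x axis of cutter_small, either way round below 0.3 rad); the robot touches nothing.
It fails at once if the shaker is moved by more than 3 cm (distance of mill from where it was at the start of the episode above 0.03 m).
It fails at once if the spice jar is moved by more than 3 cm (distance of spice_jar from where it was at the start of the episode above 0.03 m).
It fails at once if the tape roll is moved by more than 3 cm (distance of tape from where it was at the start of the episode above 0.03 m).
It also fails if it takes over 115 s, if anything falls off the work surface, if the arm or the gripper's body presses on something with over 40 N, if the wrist force passes 120 N, or if a joint passes its speed limit or range.

## Working session

There is one attempt and no reset: what is moved stays moved. The work goes in short steps, Python scripts to look and compute and a tool call to move; the robot and the scene stay as the last step left them, time stands still between calls to the robot, and variables do not carry over. Pictures are saved under pics/ and viewed, at most 17 in all, crops included, and the job is handed in when it is done.

Besides the shell and the picture viewer there is one more tool, called after "Request:" as a command line: name --argument value ..., lists and objects as JSON in quotes. send_rows: Moves the arm, as the interface text tells. Its arguments: {"type":"object","properties":{"plan":{"type":"array","items":{"type":"array","items":{"type":"array","items":{"type":"number"}}}},"fingers":{"type":"number"}},"required":["plan"]}

```bash
mkdir -p pics; cat > h.py <<'E'
import numpy as np, cv2, pickle
from plant import ctrl
def snap(n,f):
    s=ctrl.snapshot(n); cv2.imwrite(f'pics/{f}.png',s['img'][...,::-1]); pickle.dump({k:s[k] for k in('img','K','k1','pose')},open(f'pics/{f}.pkl','wb')); return s
def load(f): return pickle.load(open(f'pics/{f}.pkl','rb'))
def dist(s): return np.array([s['k1'],0,0,0,0.])
def ray(s,u,v):
    K=np.array(s['K'],float); p=np.array([(u-K[0,2])/K[0,0],(v-K[1,2])/K[1,1]]); q=p.copy()
    for _ in range(30): q=p/(1+s['k1']*(q@q))
    T=np.array(s['pose']); return T[:3,3],T[:3,:3]@np.array([q[0],q[1],1])
def at(s,u,v,z):
    o,d=ray(s,u,v); return o+d*(z-o[2])/d[2]
def proj(s,P):
    T=np.linalg.inv(np.array(s['pose'])); P=np.atleast_2d(P)
    return cv2.projectPoints(P.astype(float),cv2.Rodrigues(T[:3,:3])[0],T[:3,3],np.array(s['K'],float),dist(s))[0][:,0]
E
python3 - <<'E'
from h import *
o=ctrl.get_obs(); print(o)
for n in('scene','side','wrist'):
    s=snap(n,n+'0'); print(n,np.round(s['K'],1).tolist(),s['k1'],np.round(s['pose'],3).tolist())
E
```

```text
{'clock': 0.0, 'joint_pos': array([ 8.30820087e+01,  2.05901161e+01,  6.35190545e-01, -2.08142425e-02,
       -7.01354440e+01, -1.65062623e+01]), 'qvel': array([-0.10164351, -0.06504422, -0.06118702,  0.01678081,  0.12107648,
       -0.02363746]), 'tau': array([-1.12793503e-03, -5.82697105e+01,  2.93045944e+01,  6.99684396e+00,
        6.78032055e-03, -1.68340212e-04]), 'tool_pos': array([0.2681715 , 0.618922  , 0.22564615]), 'orientation': array([ 1.79907795e+02, -6.91783297e-03, -2.34313361e+01]), 'force': array([-0.35411708,  0.29873958,  0.6629691 ]), 'moment': array([ 0.0034422 , -0.03444021,  0.01678298]), 'gripper_force': 0.0, 'opening': 0.08775347625491914}
scene [[600.3, 0.0, 318.0], [0.0, 600.3, 230.9], [0.0, 0.0, 1.0]] -0.20430538215904104 [[0.567, -0.594, 0.571, -0.342], [-0.823, -0.426, 0.375, -0.637], [0.02, -0.683, -0.731, 1.108], [0.0, 0.0, 0.0, 1.0]]
side [[580.3, 0.0, 319.4], [0.0, 580.3, 242.9], [0.0, 0.0, 1.0]] 0.039676972077261084 [[-0.996, 0.067, -0.053, 0.598], [0.082, 0.574, -0.815, 1.127], [-0.024, -0.816, -0.577, 0.925], [0.0, 0.0, 0.0, 1.0]]
wrist [[354.1, 0.0, 326.1], [0.0, 354.1, 234.8], [0.0, 0.0, 1.0]] -0.06364340146355589 [[-0.397, -0.887, -0.237, 0.331], [-0.918, 0.384, 0.101, 0.594], [0.002, 0.257, -0.966, 0.384], [0.0, 0.0, 0.0, 1.0]]
```

View pics/scene0.png

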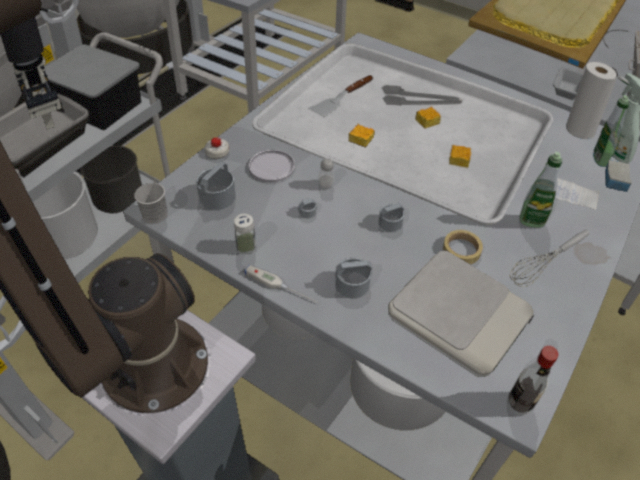

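View pics/side0.png

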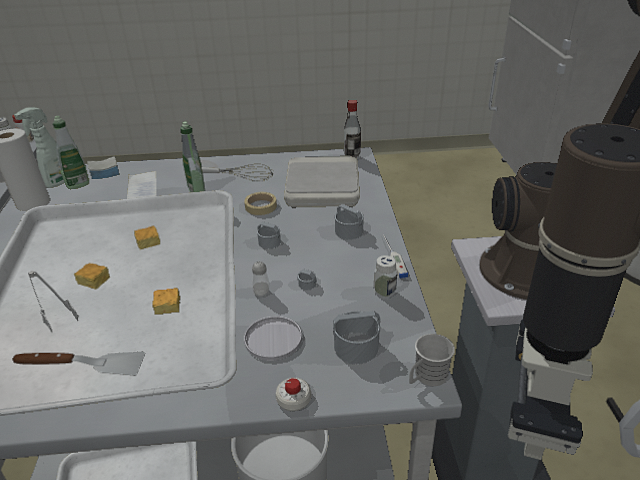

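Scene: tin (271,165), XL (216,187), small (308,207), medium (391,216), large (353,277), shaker (327,174), jar (244,232), tape (462,246). Side view shows the same. Enlarging both.

```bash
python3 - <<'E'
from h import *
def crop(n,x,y,w,h,k,f):
    im=load(n)['img'][y:y+h,x:x+w,::-1]; im=cv2.resize(im,None,fx=k,fy=k,interpolation=cv2.INTER_CUBIC)
    for a in range(0,w,10):
        cv2.line(im,(a*k,0),(a*k,6 if a%50 else 14),(0,0,255),1)
        if (x+a)%20==0: cv2.putText(im,str(x+a),(a*k,22),0,.4,(0,0,255),1)
    for a in range(0,h,10):
        cv2.line(im,(0,a*k),(8,a*k),(0,0,255),1)
        if (y+a)%20==0: cv2.putText(im,str(y+a),(10,a*k+4),0,.4,(0,0,255),1)
    cv2.imwrite(f'pics/{f}.png',im)
crop('scene0',190,140,230,170,3,'c1')
crop('side0',230,190,170,180,3,'c2')
E
```

```text
(no output)
```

View pics/c1.png

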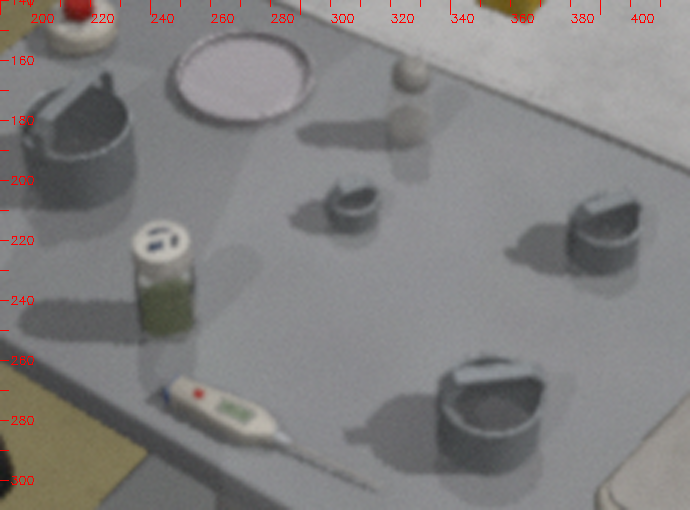

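View pics/c2.png

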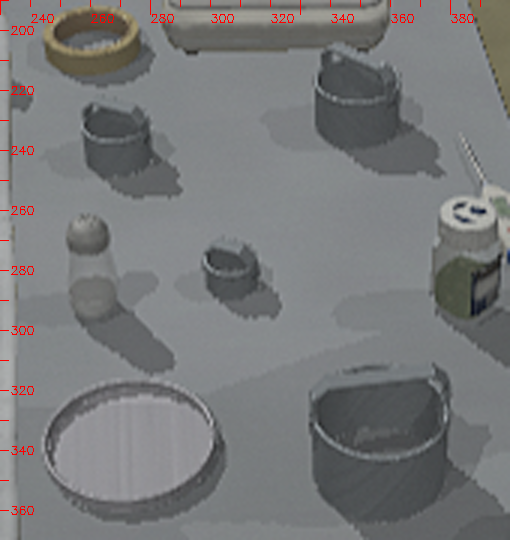

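```bash
python3 - <<'E'
from h import *
A,B=load('scene0'),load('side0')
R={'tin':((271.2,166.3),(273.8,337.7),.011),'XL':((216,179),(356.7,330),.062),'M':((391.7,212.6),(268.8,232.5),.038),'L':((353.7,272),(349.3,216),.05),'S':((307.8,207),(307,280.8),.026)}
for k,(a,b,z) in R.items():
    p,q=at(A,*a,z),at(B,*b,z); c=(p+q)/2; print(k,p[:2].round(4),q[:2].round(4),'dist',np.hypot(*c[:2]).round(3))
H={'XL':[(A,205.7,184.5,223,166.7,.096),(B,340,315.5,374,312.7,.096)],'M':[(A,385,210,403.3,205.7,.06)],'L':[(A,341.7,265.7,367.3,262,.078)],'S':[(A,301.7,202.7,314.3,200,.042)]}
for k,l in H.items():
    for s,u,v,u2,v2,z in l:
        p,q=at(s,u,v,z),at(s,u2,v2,z); d=(q-p)[:2]; print(k,'handle c',((p+q)/2)[:2].round(4),'yaw',np.degrees(np.arctan2(d[1],d[0])).round(1),'len',np.hypot(*d).round(3))
# other
for n,s,u,v,z in [('jar',A,244,215,.098),('mill',A,327,182,0.005),('tape',B,260.5,201,.025)]: print(n,at(s,u,v,z)[:2].round(3))
E
```

```text
tin [0.6421 0.1723] [0.6448 0.1879] dist 0.668
XL [0.4729 0.2212] [0.4665 0.236 ] dist 0.522
M [ 0.6549 -0.2029] [ 0.6499 -0.1906] dist 0.681
L [ 0.4266 -0.232 ] [ 0.4243 -0.2287] dist 0.484
S [ 0.5573 -0.0123] [0.5591 0.0147] dist 0.558
XL handle c [0.4542 0.2054] yaw 6.8 len 0.077
XL handle c [0.4646 0.2239] yaw -179.2 len 0.072
M handle c [ 0.6527 -0.2086] yaw -36.5 len 0.05
L handle c [ 0.4273 -0.2317] yaw -44.1 len 0.059
S handle c [ 0.561  -0.0102] yaw -37.2 len 0.034
jar [0.388 0.053]
mill [0.685 0.013]
tape [ 0.674 -0.382]
```

View pics/wrist0.png

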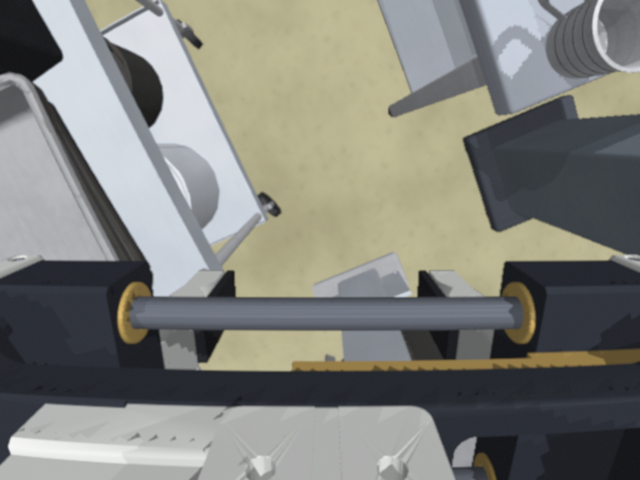

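The wrist view shows only floor and the finger frame (fingers at v~300), so I'll move to look from over the table.

Request:
send_rows --plan '[[[20.6, 24.7, -3.7, 0, 0, 0], [20.6, 24.7, -3.7, 0, 0, 0], [20.6, 24.7, -3.7, 0, 0, 0], [20.6, 24.7, -3.7, 0, 0, 0], [20.6, 24.7, -3.7, 0, 0, 0], [20.6, 24.7, -3.7, 0, 0, 0], [20.6, 24.7, -3.7, 0, 0, 0], [20.6, 24.7, -3.7, 0, 0, 0]]]'

```text
clock: 0.82
tool_pos: [0.3592, 0.308, 0.264]
orientation: [-180.0, 0.0, -23.4]
force: [0.8, -0.2, -0.4]
opening: 0.0879
gripper_force: 0.0
```

Request:
send_rows --plan '[[[20.6, 24.7, -3.7, 0, 0, 0], [20.6, 24.7, -3.7, 0, 0, 0], [20.6, 24.7, -3.7, 0, 0, 0], [20.6, 24.7, -3.7, 0, 0, 0], [20.6, 24.7, -3.7, 0, 0, 0], [20.6, 24.7, -3.7, 0, 0, 0], [20.6, 24.7, -3.7, 0, 0, 0], [20.6, 24.7, -3.7, 0, 0, 0]]]'

```text
clock: 1.48
tool_pos: [0.45, -0.0004, 0.3012]
orientation: [-180.0, -0.0, -23.4]
force: [-0.6, 1.0, -0.1]
opening: 0.0876
gripper_force: 0.0
```

Request:
send_rows --plan '[[[0, 0, 0, 0, 0, -7], [0, 0, 0, 0, 0, -14], [0, 0, 0, 0, 0, -20], [0, 0, 0, 0, 0, -23.4], [0, 0, 0, 0, 0, -23.4], [0, 0, 0, 0, 0, -23.4]]]'

```text
clock: 1.98
tool_pos: [0.4499, 0.0022, 0.3005]
orientation: [-180.0, 0.0, -0.2]
force: [-0.3, -0.8, 0.0]
opening: 0.0877
gripper_force: 0.0
```

```bash
python3 - <<'E'
from h import *
o=ctrl.get_obs(); print(o['clock'],o['tool_pos'],o['orientation'],o['joint_pos'].round(1))
s=snap('wrist','w1')
im=s['img'][...,::-1]; im=cv2.resize(im[:300],(800,375),interpolation=cv2.INTER_CUBIC)
cv2.imwrite('pics/w1v.png',im)
E
```

```text
1.9833 [0.44987974 0.00222313 0.30046606] [-1.79999951e+02  1.06117033e-02 -1.55693172e-01] [ 25.5  -3.9 -18.9  -0.  -74.9  64.3]
```

View pics/w1v.png

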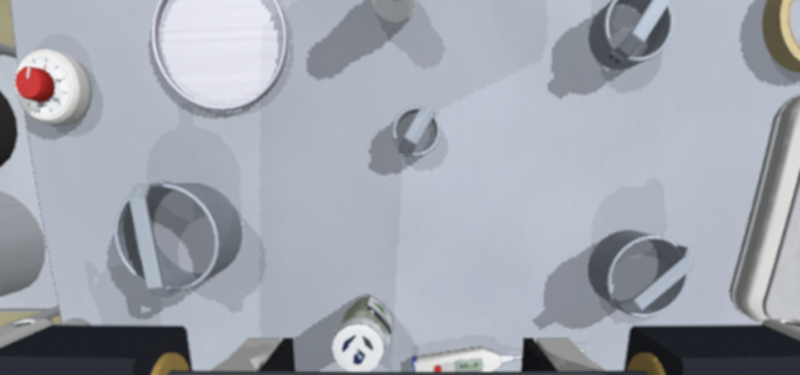

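```bash
cat >> h.py <<'E'
HT={'S':(.022,.026,.042,.024),'M':(.031,.038,.06,.042),'L':(.04,.05,.078,.06),'X':(.049,.062,.096,.078)}
def draw(im,s,k,x,y,yaw,z0,sc,off):
    r,h,t,l=HT[k] if k in HT else (.064,.011,None,None); a=np.linspace(0,2*np.pi,60)
    def pl(P,c): 
        q=((proj(s,P)-off)*sc*8).astype(int); cv2.polylines(im,[q.reshape(-1,1,2)],True,c,1,cv2.LINE_AA,3)
    for z,c in((0,(255,0,0)),(h,(0,0,255))): pl(np.c_[x+r*np.cos(a),y+r*np.sin(a),0*a+z0+z],c)
    if t:
        c,n=np.cos(yaw),np.sin(yaw); q=np.array([(-l/2,-.007),(l/2,-.007),(l/2,.007),(-l/2,.007)])
        pl(np.c_[x+c*q[:,0]-n*q[:,1],y+n*q[:,0]+c*q[:,1],np.full(4,z0+t)],(0,255,0))
E
python3 - <<'E'
from h import *
W=load('w1'); g=lambda u,v,z: at(W,u/1.25,v/1.25,z)[:2]
E={}
for k,a,b,c in [('X',(138,190),(152,288),(167,236)),('S',(428,112),(411,150),(416,131)),('M',(662,3),(622,52),(638,28)),('L',(688,256),(638,305),(648,275))]:
    r,h,t,l=HT[k]; p,q=g(*a,t),g(*b,t); d=p-q; yaw=np.arctan2(d[1],d[0])
    print(k,'rim',g(*c,h).round(4),'handle',((p+q)/2).round(4),np.degrees(yaw).round(1),np.hypot(*d).round(3)); E[k]=(*(g(*c,h)*.5+(p+q)/4),yaw)
E['T']=(*g(220,40,.011),0); print('T',E['T'])
import pickle; pickle.dump(E,open('E.pkl','wb'))
def view(n,x,y,w,h,k):
    s=load(n); im=cv2.resize(s['img'][y:y+h,x:x+w,::-1],(int(w*k),int(h*k)),interpolation=cv2.INTER_CUBIC)
    for K,(a,b,c) in E.items(): draw(im,s,K,a,b,c,0,k,np.array([x,y]))
    return im
a=view('w1',0,0,640,260,1.25); b=view('scene0',190,140,230,170,1.6); c=view('side0',230,190,170,180,1.5)
out=np.zeros((600,800,3),np.uint8); out[:325]=a; out[326:326+b.shape[0],:b.shape[1]]=b[:274]; out[326:326+c.shape[0],400:400+c.shape[1]]=c[:274]
cv2.imwrite('pics/ov1.png',out)
E
```

```text
X rim [0.4676 0.2242] handle [0.4687 0.2252] 0.0 0.083
S rim [ 0.5592 -0.0038] handle [ 0.5576 -0.0066] -24.9 0.036
M rim [ 0.6479 -0.1992] handle [ 0.6417 -0.192 ] -38.3 0.051
L rim [ 0.4274 -0.2273] handle [ 0.4284 -0.2262] -41.7 0.061
T (np.float64(0.6450489366830688), np.float64(0.17936407987382919), 0)
```

View pics/ov1.png

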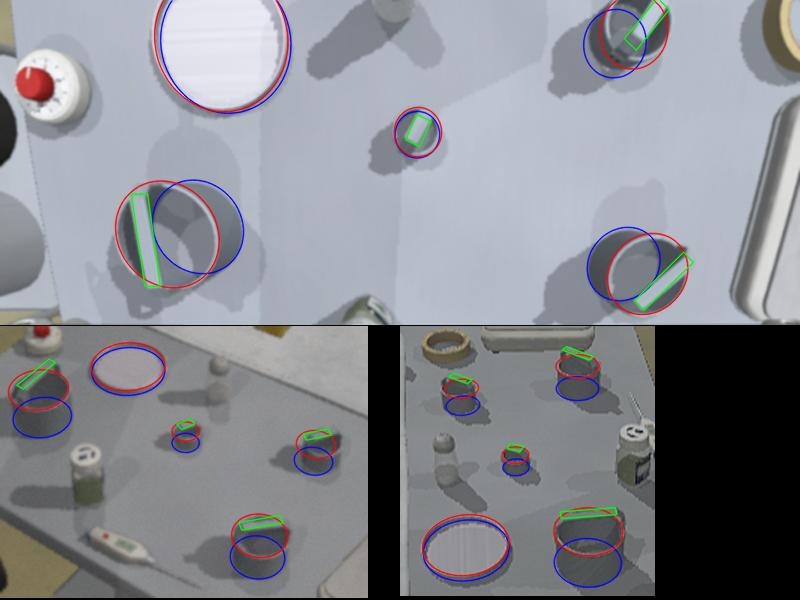

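Rims and straps match in all three views (within ~3 mm). S (.558,-.005) yaw -25, M (.648,-.199) yaw -38, L (.428,-.227) yaw -42, XL (.468,.225) yaw 0, tin (.645,.179). Going for the small one.

Request:
send_rows --plan '[[[3, 0.2, 5, 0, 0, 7], [6, 0.4, 10, 0, 0, 14], [9, 0.6, 15, 0, 0, 20], [10.8, 0.7, 19, 0, 0, 25], [10.8, 0.7, 20, 0, 0, 25], [10.8, 0.7, 20, 0, 0, 25], [10.8, 0.7, 20, 0, 0, 25]]]' --fingers 0.5

```text
clock: 2.62
tool_pos: [0.5563, -0.0054, 0.0953]
orientation: [179.7, 0.4, -25.2]
force: [-0.5, -0.4, -0.3]
opening: 0.047
gripper_force: 0.0
```

```bash
cat >> h.py <<'E'
def go(x,y,z,yaw):
    o=ctrl.get_obs(); p=o['tool_pos']; w=np.radians(o['orientation'][2]); d=np.array([x,y,z])-p
    print('t',round(o['clock'],2),'pos',p.round(4),'rpy',o['orientation'].round(1),'J',o['joint_pos'].round(0),'open',round(o['opening'],4))
    print('shift cm',(100*np.array([d@[np.cos(w),np.sin(w),0],d@[np.sin(w),-np.cos(w),0],-d[2]])).round(2),'turn z',-((yaw-o['orientation'][2]+180)%360-180))
def montage(parts,E,f,dr=True):
    out=np.zeros((600,800,3),np.uint8)
    for (n,x,y,w,h,k,X,Y,keys) in parts:
        s=load(n); im=cv2.resize(s['img'][y:y+h,x:x+w,::-1],(int(w*k),int(h*k)),interpolation=cv2.INTER_CUBIC)
        for K in keys: draw(im,s,K[0],*E[K],k,np.array([x,y]))
        hh,ww=min(im.shape[0],600-Y),min(im.shape[1],800-X); out[Y:Y+hh,X:X+ww]=im[:hh,:ww]
    cv2.imwrite(f'pics/{f}.png',out)
E
python3 -c "
from h import *
go(.558,-.005,.029,-25); s=snap('wrist','w2'); print(proj(s,[.558,-.005,.042]))
E={'S':(.558,-.005,-.436,0)}
montage([('w2',100,60,440,330,1.8,0,0,['S'])],E,'w2v')"
```

```text
t 2.62 pos [ 0.5563 -0.0054  0.0953] rpy [179.7   0.4 -25.2] J [ 20.  17. -24.  -0. -50.  45.] open 0.047
shift cm [ 0.14 -0.11  6.63] turn z -0.17827433043129304
[[326.41002184 249.90576575]]
```

View pics/w2v.png

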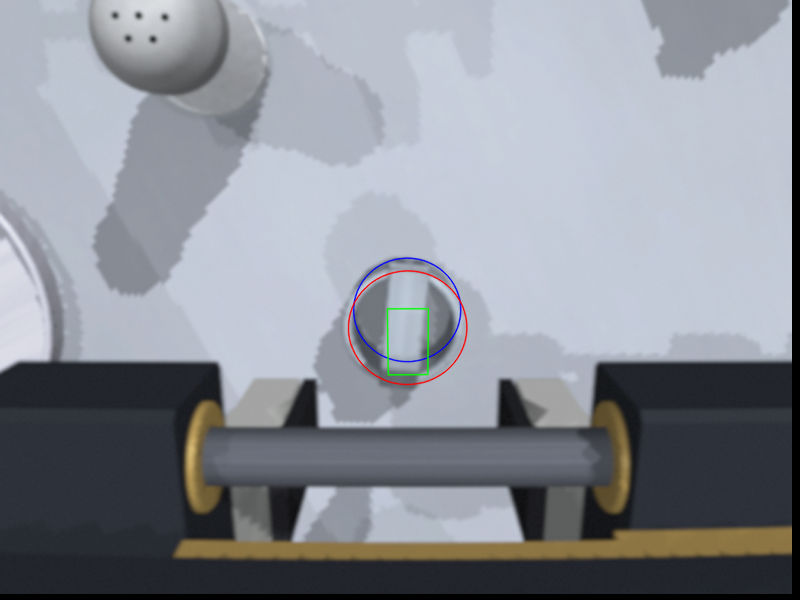

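At hover, S's ring spans (350–462, 262–385) in the crop, within ~2 mm of the model, strap aligned between fingers. Descend, close, lift.

Request:
send_rows --plan '[[[0.1, 0, 2.5, 0, 0, 0], [0.2, -0.1, 4.5, 0, 0, 0], [0.2, -0.1, 6, 0, 0, 0], [0.2, -0.1, 6.6, 0, 0, 0], [0.2, -0.1, 6.6, 0, 0, 0], [0.2, -0.1, 6.6, 0, 0, 0]]]'

```text
clock: 3.17
tool_pos: [0.561, -0.0043, 0.0362]
orientation: [-179.9, -0.1, -25.0]
force: [0.1, 0.4, 0.4]
opening: 0.0437
gripper_force: 0.0
```

Request:
send_rows --plan '[[[0, 0, 0, 0, 0, 0], [0, 0, 0, 0, 0, 0], [0, 0, 0, 0, 0, 0], [0, 0, 0, 0, 0, 0], [0, 0, 0, 0, 0, 0], [0, 0, 0, 0, 0, 0]]]' --fingers 0

```text
clock: 3.67
tool_pos: [0.5604, -0.0047, 0.0349]
orientation: [-180.0, -0.0, -25.0]
force: [-0.1, 0.1, 3.3]
opening: 0.013
gripper_force: 30.0
```

Request:
send_rows --plan '[[[0, 0, -2, 0, 0, 0], [0, 0, -5, 0, 0, 0], [0, 0, -9, 0, 0, 0], [0, 0, -12, 0, 0, 0], [0, 0, -13, 0, 0, 0], [0, 0, -13, 0, 0, 0]]]'

```text
clock: 4.17
tool_pos: [0.5621, -0.0043, 0.168]
orientation: [-179.8, -0.3, -25.0]
force: [0.4, -0.2, -1.3]
opening: 0.0132
gripper_force: 30.0
```

```bash
python3 -c "
from h import *
go(.645,.179,.10,-25)"
```

```text
t 4.17 pos [ 0.5621 -0.0043  0.168 ] rpy [-179.8   -0.3  -25. ] J [ 20.  12. -19.   0. -58.  45.] open 0.0132
shift cm [ -0.23 -20.12   6.8 ] turn z -0.007112839438093488
```

Request:
send_rows --plan '[[[0, -3, 0, 0, 0, 0], [-0.1, -7, 0, 0, 0, 0], [-0.2, -11, 0, 0, 0, 0], [-0.2, -15, 0, 0, 0, 0], [-0.2, -18.5, 0, 0, 0, 0], [-0.2, -20.1, 0, 0, 0, 0], [-0.2, -20.1, 0, 0, 0, 0], [-0.2, -20.1, 0, 0, 0, 0]]]'

```text
clock: 4.83
tool_pos: [0.6427, 0.1787, 0.1624]
orientation: [179.9, 0.1, -25.0]
force: [-0.9, -0.5, 0.5]
opening: 0.0131
gripper_force: 30.0
```

Request:
send_rows --plan '[[[0, 0, 2, 0, 0, 0], [0, 0, 4, 0, 0, 0], [0, 0, 7, 0, 0, 0], [0, 0, 9.5, 0, 0, 0], [0, 0, 11, 0, 0, 0], [0, 0, 11, 0, 0, 0], [0, 0, 11, 0, 0, 0], [0, 0, 11, 0, 0, 0]]]'

```text
clock: 5.5
tool_pos: [0.644, 0.1778, 0.0557]
orientation: [-180.0, -0.1, -25.0]
force: [-0.4, 0.1, 0.3]
opening: 0.0133
gripper_force: 30.0
```

```bash
python3 -c "
from h import *
go(.645,.179,.0385,-25); print(ctrl.get_obs()['force'])
s=snap('wrist','w3');snap('side','s3'); E={'S':(.645,.179,-.436,.02),'T':(.645,.179,0,0)}
montage([('w3',100,60,440,330,1.2,0,0,['S','T']),('s3',220,280,140,110,2.6,0,400-90,['T']),],E,'w3v')"
```

```text
t 5.5 pos [0.644  0.1778 0.0557] rpy [-1.8e+02 -1.0e-01 -2.5e+01] J [ 32.  28. -12.   0. -50.  33.] open 0.0133
shift cm [ 0.04 -0.15  1.72] turn z -0.046193539524097105
[-0.42234358  0.14300487  0.29744784]
```

View pics/w3v.png

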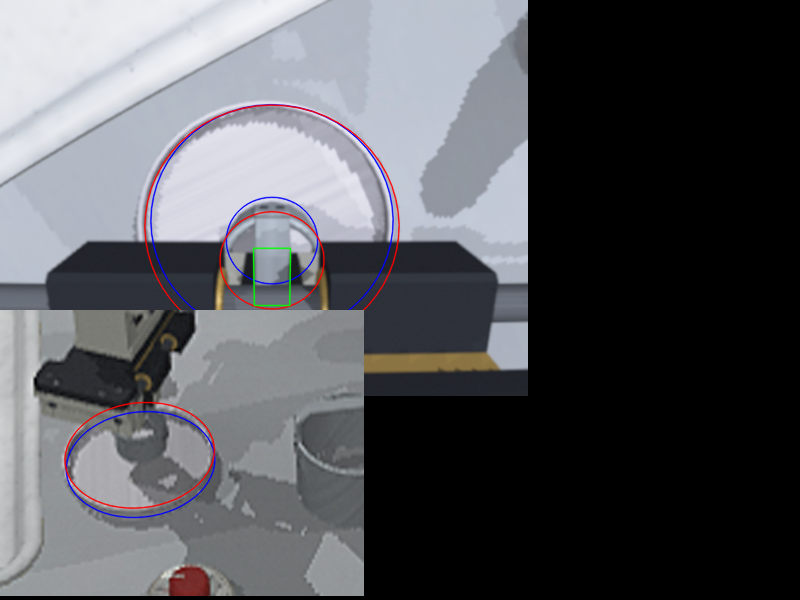

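Tin's true outline sits ~3 mm to the picture's left (138–393 vs 146–399 drawn), so the tin is at about (.646,.181); the cutter is held straight. Lower with that correction and release.

Request:
send_rows --plan '[[[0.1, -0.2, 0.5, 0, 0, 0], [0.1, -0.4, 1, 0, 0, 0], [0.1, -0.4, 1.4, 0, 0, 0], [0.1, -0.4, 1.8, 0, 0, 0], [0.1, -0.4, 1.8, 0, 0, 0], [0.1, -0.4, 1.8, 0, 0, 0]]]'

```text
clock: 6.1
tool_pos: [0.6463, 0.1817, 0.0376]
orientation: [-180.0, -0.0, -25.0]
force: [-3.0, -0.1, 10.4]
opening: 0.0131
gripper_force: 30.0
```

Request:
send_rows --plan '[[[0, 0, 0, 0, 0, 0], [0, 0, 0, 0, 0, 0], [0, 0, 0, 0, 0, 0], [0, 0, 0, 0, 0, 0], [0, 0, 0, 0, 0, 0]]]' --fingers 0.5

```text
clock: 6.52
tool_pos: [0.6459, 0.1814, 0.0361]
orientation: [180.0, 0.0, -25.0]
force: [-0.3, -0.1, -0.3]
opening: 0.0404
gripper_force: 0.0
```

Request:
send_rows --plan '[[[0, 0, -2, 0, 0, 0], [0, 0, -5, 0, 0, 0], [0, 0, -9, 0, 0, 0], [0, 0, -13, 0, 0, 0], [0, 0, -16, 0, 0, 0], [0, 0, -16, 0, 0, 0], [0, 0, -16, 0, 0, 0], [0, 0, -16, 0, 0, 0]]]'

```text
clock: 7.18
tool_pos: [0.6456, 0.1814, 0.1962]
orientation: [-180.0, 0.0, -25.0]
force: [-0.8, 1.1, 0.1]
opening: 0.0439
gripper_force: 0.0
```

```bash
python3 -c "
from h import *
go(.648,-.199,.12,-38); s=snap('wrist','w4')"
```

```text
t 7.18 pos [0.6456 0.1814 0.1962] rpy [-180.    0.  -25.] J [ 32.  21.  -2.  -0. -66.  33.] open 0.0439
shift cm [16.31 34.37  7.62] turn z 12.962885704866807
```

Request:
send_rows --plan '[[[1.2, 2.5, 0, 0, 0, 0], [2.8, 6, 0, 0, 0, 0], [4.5, 9.5, 0, 0, 0, 0], [6.2, 13.1, 0, 0, 0, 0], [7.9, 16.6, 0, 0, 0, 0], [9.5, 20.1, 0, 0, 0, 0], [11.2, 23.7, 0, 0, 0, 0], [12.9, 27.2, 0, 0, 0, 0]]]'

```text
clock: 7.9
tool_pos: [0.6468, -0.1214, 0.1949]
orientation: [179.9, 0.1, -25.0]
force: [1.0, 0.2, -0.5]
opening: 0.0435
gripper_force: 0.0
```

Request:
send_rows --plan '[[[1.5, 3.2, 1.5, 0, 0, 6], [2.8, 6, 4, 0, 0, 12], [3.4, 7.2, 7, 0, 0, 13], [3.4, 7.2, 7.6, 0, 0, 13], [3.4, 7.2, 7.6, 0, 0, 13], [3.4, 7.2, 7.6, 0, 0, 13], [3.4, 7.2, 7.6, 0, 0, 13], [3.4, 7.2, 7.6, 0, 0, 13]]]'

```text
clock: 8.57
tool_pos: [0.6494, -0.1983, 0.1222]
orientation: [-179.9, -0.1, -37.9]
force: [-0.5, 0.2, -0.6]
opening: 0.0438
gripper_force: 0.0
```

```bash
python3 -c "
from h import *
go(.648,-.199,.045,-38); s=snap('wrist','w5'); r=np.radians
E={'S':(.646,.1815,r(-25),.003),'T':(.646,.181,0,0),'M':(.648,-.199,r(-38),0)}
montage([('w4',100,60,440,280,1.2,0,0,['S','T']),('w5',150,60,340,280,1.2,380,265,['M'])],E,'w5v')"
```

```text
t 8.57 pos [ 0.6494 -0.1983  0.1222] rpy [-1.799e+02 -1.000e-01 -3.790e+01] J [ -1.  25.  -6.   0. -58.  53.] open 0.0438
shift cm [-0.06  0.14  7.72] turn z 0.08216213703252606
```

View pics/w5v.png

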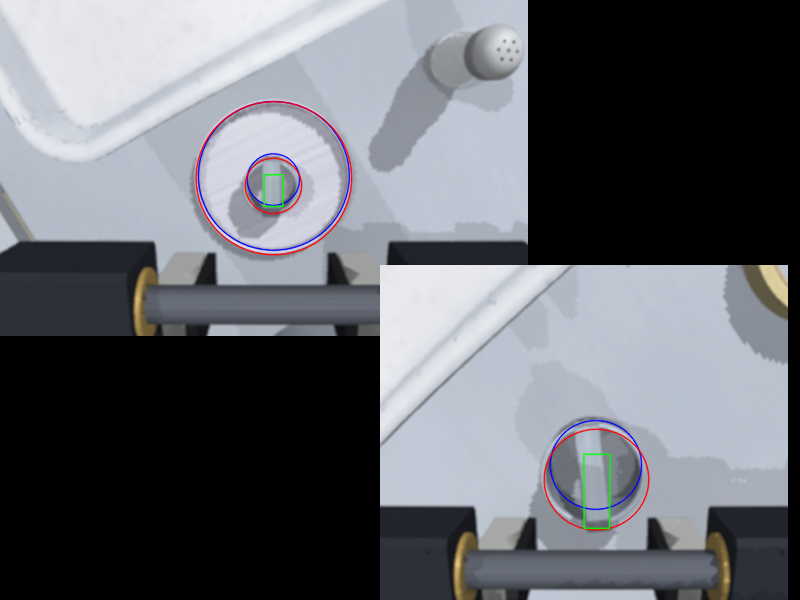

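w4: tin outline and S match the drawn model (S within ~1 mm of centre). w5: M's ring is at 540–641 vs drawn 544–649 (~3 mm left), strap turned ~5° (588 top to 597 bottom). Correct, grip, lift.

Request:
send_rows --plan '[[[0, -0.1, 2, 0, 0, -3], [-0.1, -0.2, 4, 0, 0, -5], [-0.1, -0.2, 6, 0, 0, -5], [-0.1, -0.2, 7.3, 0, 0, -5], [-0.1, -0.2, 7.3, 0, 0, -5], [-0.1, -0.2, 7.3, 0, 0, -5]]]'

```text
clock: 9.12
tool_pos: [0.6489, -0.1967, 0.0478]
orientation: [180.0, 0.0, -33.0]
force: [0.4, 0.0, 0.9]
opening: 0.0437
gripper_force: 0.0
```

Request:
send_rows --plan '[[[0, 0, 0, 0, 0, 0], [0, 0, 0, 0, 0, 0], [0, 0, 0, 0, 0, 0], [0, 0, 0, 0, 0, 0], [0, 0, 0, 0, 0, 0], [0, 0, 0, 0, 0, 0]]]' --fingers 0

```text
clock: 9.62
tool_pos: [0.6488, -0.1971, 0.0481]
orientation: [-180.0, -0.0, -33.0]
force: [-0.2, 0.2, 2.6]
opening: 0.013
gripper_force: 30.0
```

Request:
send_rows --plan '[[[0, 0, -2, 0, 0, 0], [0, 0, -5, 0, 0, 0], [0, 0, -9, 0, 0, 0], [0, 0, -13, 0, 0, 0], [0, 0, -15, 0, 0, 0], [0, 0, -15, 0, 0, 0], [0, 0, -15, 0, 0, 0]]]'

```text
clock: 10.2
tool_pos: [0.6493, -0.1969, 0.1994]
orientation: [-179.9, -0.2, -33.0]
force: [-0.3, 0.8, -1.3]
opening: 0.0128
gripper_force: 30.0
```

```bash
python3 -c "
from h import *
go(.646,.181,.20,-25)"
```

```text
t 10.2 pos [ 0.6493 -0.1969  0.1994] rpy [-179.9   -0.2  -33. ] J [ -0.  22.  -1.  -0. -67.  57.] open 0.0128
shift cm [-20.88 -31.51  -0.06] turn z -8.030019783521453
```

Request:
send_rows --plan '[[[-1.4, -2.1, 0, 0, 0, 0], [-3.4, -5.1, 0, 0, 0, 0], [-5.5, -8.3, 0, 0, 0, 0], [-7.6, -11.5, 0, 0, 0, 0], [-9.7, -14.7, 0, 0, 0, 0], [-11.8, -17.9, 0, 0, 0, 0], [-14, -21.1, 0, 0, 0, 0], [-16, -24.1, 0, 0, 0, 0]]]'

```text
clock: 10.87
tool_pos: [0.6446, 0.0942, 0.1958]
orientation: [179.9, 0.1, -33.0]
force: [-0.0, -0.1, -0.4]
opening: 0.0132
gripper_force: 30.0
```

Request:
send_rows --plan '[[[-2, -3, 0, 0, 0, -3], [-4, -6, 0, 0, 0, -6], [-4.9, -7.4, 1, 0, 0, -8], [-4.9, -7.4, 3, 0, 0, -8], [-4.9, -7.4, 5.5, 0, 0, -8], [-4.9, -7.4, 6, 0, 0, -8], [-4.9, -7.4, 6, 0, 0, -8], [-4.9, -7.4, 6, 0, 0, -8]]]'

```text
clock: 11.53
tool_pos: [0.6451, 0.1804, 0.1372]
orientation: [179.9, 0.0, -25.0]
force: [-0.2, 0.6, 0.5]
opening: 0.0132
gripper_force: 30.0
```

```bash
python3 -c "
from h import *
go(.646,.1815,.0515,-25);snap('wrist','w6'); s=snap('side','s6'); snap('scene','c6'); r=np.radians
E={'S':(.646,.1815,r(-25),.003),'T':(.646,.181,0,0),'M':(.646,.181,r(-25),.141-.048)}
montage([('w6',100,60,440,330,1.2,0,0,['M','T']),('s6',220,260,140,110,2.6,436,0,['M','T']),('c6',230,110,100,90,2.8,436,300,['M','T'])],E,'w6v')"
```

```text
t 11.53 pos [0.6451 0.1804 0.1372] rpy [179.9   0.  -25. ] J [ 32.  24.  -7.   0. -60.  33.] open 0.0132
shift cm [ 0.03 -0.13  8.57] turn z -0.037010029827342805
```

View pics/w6v.png

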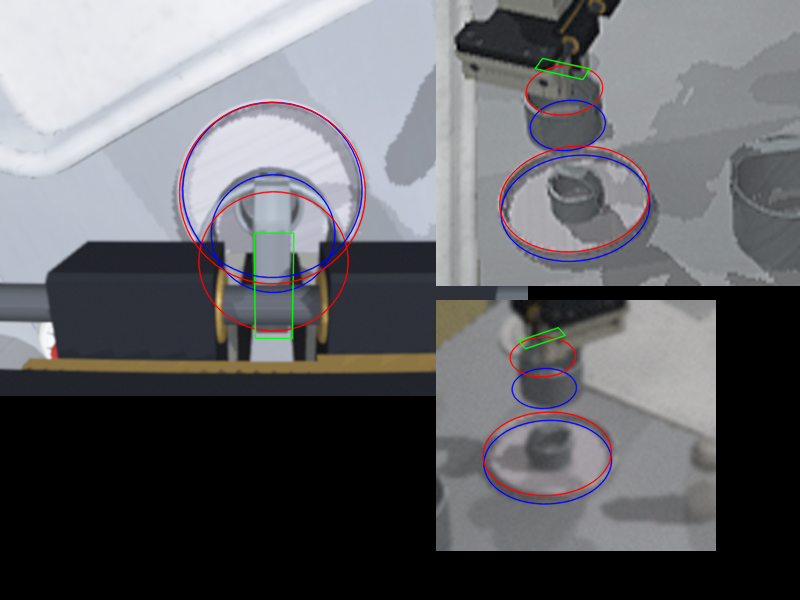

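M is held ~3 mm forward (base arc top at 168 vs drawn 175; scene/side agree), aligned with S. Lower with -3 mm correction.

Request:
send_rows --plan '[[[-0.2, -0.1, 1, 0, 0, 0], [-0.3, -0.1, 2.5, 0, 0, 0], [-0.3, -0.1, 4, 0, 0, 0], [-0.3, -0.1, 5.5, 0, 0, 0], [-0.3, -0.1, 7, 0, 0, 0], [-0.3, -0.1, 8, 0, 0, 0], [-0.3, -0.1, 8.5, 0, 0, 0], [-0.3, -0.1, 8.6, 0, 0, 0]]]'

```text
clock: 12.35
tool_pos: [0.6427, 0.1831, 0.0513]
orientation: [180.0, 0.0, -25.0]
force: [0.3, 0.2, -0.6]
opening: 0.0128
gripper_force: 30.0
```

Request:
send_rows --plan '[[[0, 0, 0, 0, 0, 0], [0, 0, 0, 0, 0, 0]]]'

```text
clock: 12.52
tool_pos: [0.6432, 0.1834, 0.0521]
orientation: [-180.0, -0.0, -25.0]
force: [-0.1, 0.4, 0.2]
opening: 0.0131
gripper_force: 30.0
```

Request:
send_rows --plan '[[[0, 0, 0.1, 0, 0, 0], [0, 0, 0.2, 0, 0, 0], [0, 0, 0.2, 0, 0, 0], [0, 0, 0.2, 0, 0, 0]]]'

```text
clock: 12.85
tool_pos: [0.6433, 0.1835, 0.051]
orientation: [-179.9, -0.1, -25.0]
force: [-2.1, 0.3, 5.5]
opening: 0.0129
gripper_force: 30.0
```

Request:
send_rows --plan '[[[0, 0, 0, 0, 0, 0], [0, 0, 0, 0, 0, 0], [0, 0, 0, 0, 0, 0], [0, 0, 0, 0, 0, 0], [0, 0, 0, 0, 0, 0]]]' --fingers 0.5

```text
clock: 13.27
tool_pos: [0.6428, 0.1832, 0.0494]
orientation: [180.0, 0.0, -25.0]
force: [-0.2, -0.7, 0.0]
opening: 0.0403
gripper_force: 0.0
```

Request:
send_rows --plan '[[[0, 0, -2, 0, 0, 0], [0, 0, -5, 0, 0, 0], [0, 0, -9, 0, 0, 0], [0, 0, -13, 0, 0, 0], [0, 0, -16, 0, 0, 0], [0, 0, -16, 0, 0, 0], [0, 0, -16, 0, 0, 0], [0, 0, -16, 0, 0, 0]]]'

```text
clock: 13.93
tool_pos: [0.6425, 0.1832, 0.2093]
orientation: [-180.0, 0.0, -25.0]
force: [-0.1, 0.0, -0.2]
opening: 0.0441
gripper_force: 0.0
```

```bash
python3 -c "
from h import *
go(.428,-.227,.15,-42); s=snap('wrist','w7')"
```

```text
t 13.93 pos [0.6425 0.1832 0.2093] rpy [-180.    0.  -25.] J [ 33.  21.  -2.  -0. -68.  32.] open 0.0441
shift cm [-2.07 46.24  5.93] turn z 16.967066077723075
```

Request:
send_rows --plan '[[[-0.1, 2.5, 0, 0, 0, 0], [-0.3, 6, 0, 0, 0, 0], [-0.4, 9.8, 0, 0, 0, 0], [-0.6, 13.6, 0, 0, 0, 0], [-0.8, 17.4, 0, 0, 0, 0], [-0.9, 21.2, 0, 0, 0, 0], [-1.1, 25, 0, 0, 0, 0], [-1.3, 28.8, 0, 0, 0, 0]]]'

```text
clock: 14.65
tool_pos: [0.5074, -0.0737, 0.2082]
orientation: [179.9, 0.1, -25.0]
force: [0.7, 0.1, -0.6]
opening: 0.0438
gripper_force: 0.0
```

Request:
send_rows --plan '[[[-0.2, 3.8, 0, 0, 0, 4], [-0.4, 7.6, 0, 0, 0, 8], [-0.6, 11.4, 0, 0, 0, 12], [-0.8, 15, 0, 0, 0, 17], [-0.8, 17.4, 2, 0, 0, 17], [-0.8, 17.4, 5, 0, 0, 17], [-0.8, 17.4, 5.9, 0, 0, 17], [-0.8, 17.4, 5.9, 0, 0, 17]]]'

```text
clock: 15.32
tool_pos: [0.4259, -0.2263, 0.1475]
orientation: [179.8, 0.3, -42.1]
force: [1.2, 0.2, 0.8]
opening: 0.0438
gripper_force: 0.0
```

Request:
send_rows --plan '[[[0, 0, 0, 0, 0, 0], [0, 0, 0, 0, 0, 0]]]'

```text
clock: 15.48
tool_pos: [0.4294, -0.2262, 0.1514]
orientation: [180.0, -0.0, -41.9]
force: [0.0, 0.1, 0.2]
opening: 0.044
gripper_force: 0.0
```

```bash
python3 -c "
from h import *
go(.428,-.227,.066,-42); s=snap('wrist','w8'); snap('scene','c8'); r=np.radians
E={'S':(.646,.1815,r(-25),.003),'T':(.646,.181,0,0),'M':(.646,.1815,r(-25),.003),'L':(.428,-.227,r(-42),0)}
montage([('w7',150,80,340,190,1.3,0,0,['M','T']),('w8',150,60,340,280,1.3,0,250,['L']),('c8',230,120,100,90,3.2,445,0,['M','T']),('c8',310,220,100,90,3.2,445,300,['L'])],E,'w8v')"
```

```text
t 15.48 pos [ 0.4294 -0.2262  0.1514] rpy [180.   -0.  -41.9] J [ -4.   6. -29.   0. -55.  53.] open 0.044
shift cm [-0.05  0.16  8.54] turn z 0.06645735512526585
```

View pics/w8v.png

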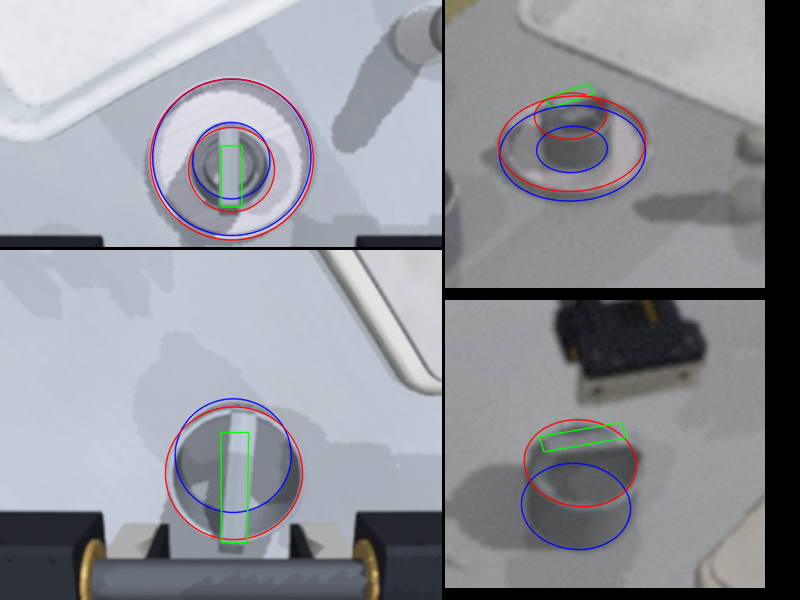

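Nest: M and tin match the drawn circles (M centred). L ring matches at 168–302; strap rotated ~4° clockwise (242 top to 232 bottom). Grip L.

Request:
send_rows --plan '[[[0, 0, 2, 0, 0, 2], [0, 0.1, 4, 0, 0, 4], [0, 0.1, 6, 0, 0, 4], [0, 0.1, 8, 0, 0, 4], [0, 0.1, 8.5, 0, 0, 4], [0, 0.1, 8.5, 0, 0, 4], [0, 0.1, 8.5, 0, 0, 4]]]'

```text
clock: 16.17
tool_pos: [0.4286, -0.2272, 0.0665]
orientation: [-180.0, -0.0, -46.0]
force: [-0.3, -0.9, 0.7]
opening: 0.0435
gripper_force: 0.0
```

Request:
send_rows --plan '[[[0, 0, 0, 0, 0, 0], [0, 0, 0, 0, 0, 0], [0, 0, 0, 0, 0, 0], [0, 0, 0, 0, 0, 0], [0, 0, 0, 0, 0, 0], [0, 0, 0, 0, 0, 0]]]' --fingers 0

```text
clock: 16.67
tool_pos: [0.4278, -0.2274, 0.0658]
orientation: [-180.0, -0.0, -46.0]
force: [-0.3, -1.9, 1.1]
opening: 0.0135
gripper_force: 30.0
```

Request:
send_rows --plan '[[[0, 0, -2, 0, 0, 0], [0, 0, -5, 0, 0, 0], [0, 0, -9, 0, 0, 0], [0, 0, -13, 0, 0, 0], [0, 0, -16, 0, 0, 0], [0, 0, -16, 0, 0, 0], [0, 0, -16, 0, 0, 0]]]'

```text
clock: 17.25
tool_pos: [0.4285, -0.2273, 0.2272]
orientation: [-179.8, -0.2, -46.0]
force: [0.1, -0.6, -2.5]
opening: 0.0132
gripper_force: 30.0
```

```bash
python3 -c "
from h import *
go(.646,.1815,.22,-25)"
```

```text
t 17.25 pos [ 0.4285 -0.2273  0.2272] rpy [-179.8   -0.2  -46. ] J [ -5.   2. -23.  -0. -65.  49.] open 0.0132
shift cm [-14.32 -44.03   0.72] turn z -21.026691671427955
```

Request:
send_rows --plan '[[[-0.8, -2.4, 0, 0, 0, 0], [-1.9, -5.7, 0, 0, 0, 0], [-3.1, -9.4, 0, 0, 0, 0], [-4.3, -13.2, 0, 0, 0, 0], [-5.5, -17, 0, 0, 0, 0], [-6.7, -20.7, 0, 0, 0, 0], [-8, -24.5, 0, 0, 0, 0], [-9.2, -28.3, 0, 0, 0, 0]]]'

```text
clock: 17.92
tool_pos: [0.5669, 0.0372, 0.2235]
orientation: [179.8, 0.1, -46.0]
force: [1.4, 0.2, -1.1]
opening: 0.0129
gripper_force: 30.0
```

Request:
send_rows --plan '[[[-1.2, -3.7, 0, 0, 0, -4], [-2.4, -7.5, 0, 0, 0, -8], [-3.6, -11.2, 0, 0, 0, -13], [-4.7, -14.5, 0, 0, 0, -18], [-5.1, -15.7, 1, 0, 0, -21], [-5.1, -15.7, 2.5, 0, 0, -21], [-5.1, -15.7, 3.5, 0, 0, -21], [-5.1, -15.7, 3.5, 0, 0, -21]]]'

```text
clock: 18.58
tool_pos: [0.6427, 0.1803, 0.1856]
orientation: [179.7, 0.3, -25.1]
force: [-0.1, -1.2, -1.7]
opening: 0.0131
gripper_force: 30.0
```

Request:
send_rows --plan '[[[0, 0, 0, 0, 0, 0], [0, 0, 0, 0, 0, 0]]]'

```text
clock: 18.75
tool_pos: [0.6451, 0.1805, 0.1909]
orientation: [180.0, -0.0, -25.1]
force: [-0.1, 0.9, -0.1]
opening: 0.0134
gripper_force: 30.0
```

```bash
python3 -c "
from h import *
go(.646,.1815,.0695,-25);p=ctrl.get_obs()['tool_pos'];snap('wrist','w9'); s=snap('side','s9'); snap('scene','c9'); r=np.radians
E={'T':(.646,.181,0,0),'L':(p[0],p[1],r(-25),p[2]-.066)}
montage([('w9',100,60,440,300,1.4,0,0,['L','T']),('s9',220,230,110,140,2.1,0,306,['L','T']),('c9',230,90,100,110,2.7,530,0,['L','T']),('w9',180,100,280,160,1.9,240,300,[])],E,'w9v')"
```

```text
t 18.75 pos [0.6451 0.1805 0.1909] rpy [180.   -0.  -25.1] J [ 32.  21.  -3.   0. -66.  33.] open 0.0134
shift cm [ 0.04 -0.13 12.14] turn z -0.06408791296442473
```

View pics/w9v.png

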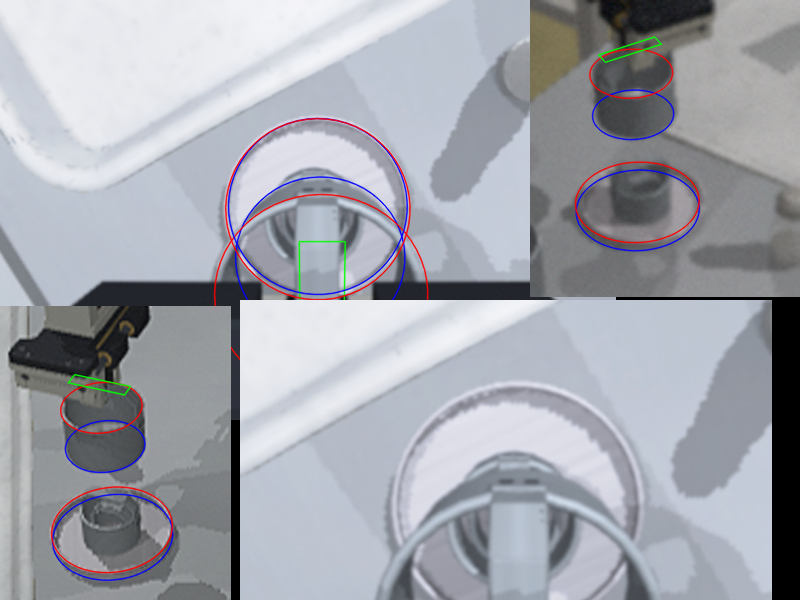

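L's rim and base match the drawn model to ~1–2 mm, aligned over the nest. Lower.

Request:
send_rows --plan '[[[-0.1, -0.1, 2, 0, 0, 0], [-0.1, -0.1, 4.5, 0, 0, 0], [-0.1, -0.1, 6, 0, 0, 0], [-0.1, -0.1, 7.5, 0, 0, 0], [-0.1, -0.1, 9, 0, 0, 0], [-0.1, -0.1, 10.5, 0, 0, 0], [-0.1, -0.1, 11.5, 0, 0, 0], [-0.1, -0.1, 12, 0, 0, 0]]]'

```text
clock: 19.57
tool_pos: [0.6441, 0.182, 0.0696]
orientation: [180.0, 0.0, -25.1]
force: [-0.0, 0.4, -1.1]
opening: 0.0131
gripper_force: 30.0
```

Request:
send_rows --plan '[[[0, 0, 0, 0, 0, 0], [0, 0, 0, 0, 0, 0]]]'

```text
clock: 19.73
tool_pos: [0.645, 0.1825, 0.0712]
orientation: [-180.0, -0.0, -25.0]
force: [-0.2, -0.4, -0.3]
opening: 0.013
gripper_force: 30.0
```

Request:
send_rows --plan '[[[0, 0, 0.1, 0, 0, 0], [0, 0, 0.2, 0, 0, 0], [0, 0, 0.3, 0, 0, 0], [0, 0, 0.35, 0, 0, 0], [0, 0, 0.35, 0, 0, 0]]]'

```text
clock: 20.15
tool_pos: [0.6452, 0.1825, 0.0688]
orientation: [-179.9, -0.1, -25.0]
force: [-3.0, -1.7, 6.7]
opening: 0.013
gripper_force: 30.0
```

Request:
send_rows --plan '[[[0, 0, 0, 0, 0, 0], [0, 0, 0, 0, 0, 0], [0, 0, 0, 0, 0, 0], [0, 0, 0, 0, 0, 0], [0, 0, 0, 0, 0, 0]]]' --fingers 0.5

```text
clock: 20.57
tool_pos: [0.6445, 0.1825, 0.067]
orientation: [180.0, 0.0, -25.0]
force: [-0.1, -0.2, 0.3]
opening: 0.0403
gripper_force: 0.0
```

Request:
send_rows --plan '[[[0, 0, -2, 0, 0, 0], [0, 0, -5, 0, 0, 0], [0, 0, -9, 0, 0, 0], [0, 0, -13, 0, 0, 0], [0, 0, -15, 0, 0, 0], [0, 0, -15, 0, 0, 0], [0, 0, -15, 0, 0, 0], [0, 0, -15, 0, 0, 0]]]'

```text
clock: 21.23
tool_pos: [0.6441, 0.1824, 0.2164]
orientation: [180.0, 0.0, -25.0]
force: [-0.1, -0.6, -0.9]
opening: 0.0435
gripper_force: 0.0
```

```bash
python3 -c "
from h import *
go(.468,.225,.17,0); s=snap('wrist','w10')"
```

```text
t 21.23 pos [0.6441 0.1824 0.2164] rpy [180.   0. -25.] J [ 32.  20.  -1.  -0. -69.  33.] open 0.0435
shift cm [-17.75   3.59   4.64] turn z -25.032306420300728
```

Request:
send_rows --plan '[[[-3.5, 0.7, 0, 0, 0, -5], [-7, 1.4, 0, 0, 0, -10], [-11, 2.2, 0, 0, 0, -16], [-14.5, 2.9, 1.5, 0, 0, -22], [-17.2, 3.5, 3.5, 0, 0, -25], [-17.7, 3.6, 4.6, 0, 0, -25], [-17.7, 3.6, 4.6, 0, 0, -25], [-17.7, 3.6, 4.6, 0, 0, -25]]]'

```text
clock: 21.95
tool_pos: [0.4686, 0.2246, 0.1704]
orientation: [179.9, 0.1, 0.0]
force: [0.2, -0.1, -0.2]
opening: 0.044
gripper_force: 0.0
```

Request:
send_rows --plan '[[[0, 0, 0, 0, 0, 0], [0, 0, 0, 0, 0, 0]]]'

```text
clock: 22.12
tool_pos: [0.4701, 0.2249, 0.1715]
orientation: [-180.0, -0.0, -0.1]
force: [0.6, 0.5, 0.3]
opening: 0.0441
gripper_force: 0.0
```

```bash
python3 -c "
from h import *
go(.468,.225,.084,0); s=snap('wrist','w11')"
```

```text
t 22.12 pos [0.4701 0.2249 0.1715] rpy [-1.8e+02 -0.0e+00 -1.0e-01] J [ 47.   9. -23.   0. -58.  43.] open 0.0441
shift cm [-0.21 -0.01  8.75] turn z -0.07792140821302951
```

Request:
send_rows --plan '[[[-0.1, 0, 2, 0, 0, 0], [-0.2, 0, 4, 0, 0, 0], [-0.2, 0, 6, 0, 0, 0], [-0.2, 0, 8, 0, 0, 0], [-0.2, 0, 8.7, 0, 0, 0], [-0.2, 0, 8.7, 0, 0, 0], [-0.2, 0, 8.7, 0, 0, 0]]]'

```text
clock: 22.75
tool_pos: [0.4676, 0.2247, 0.0845]
orientation: [180.0, -0.0, -0.0]
force: [0.1, -0.1, 0.2]
opening: 0.0441
gripper_force: 0.0
```

Request:
send_rows --plan '[[[0, 0, 0, 0, 0, 0], [0, 0, 0, 0, 0, 0], [0, 0, 0, 0, 0, 0], [0, 0, 0, 0, 0, 0], [0, 0, 0, 0, 0, 0], [0, 0, 0, 0, 0, 0]]]' --fingers 0

```text
clock: 23.25
tool_pos: [0.4669, 0.2247, 0.0843]
orientation: [-180.0, -0.0, -0.0]
force: [-0.0, -1.6, 1.2]
opening: 0.0132
gripper_force: 29.7
```

Request:
send_rows --plan '[[[0, 0, -2, 0, 0, 0], [0, 0, -5, 0, 0, 0], [0, 0, -9, 0, 0, 0], [0, 0, -12, 0, 0, 0], [0, 0, -14, 0, 0, 0], [0, 0, -14, 0, 0, 0], [0, 0, -14, 0, 0, 0], [0, 0, -14, 0, 0, 0]]]'

```text
clock: 23.92
tool_pos: [0.4662, 0.2244, 0.2231]
orientation: [180.0, 0.1, -0.0]
force: [-0.8, 0.4, -1.8]
opening: 0.0132
gripper_force: 29.7
```

```bash
python3 -c "
from h import *
go(.645,.182,.215,-25)"
```

```text
t 23.92 pos [0.4662 0.2244 0.2231] rpy [ 1.8e+02  1.0e-01 -0.0e+00] J [ 47.   6. -19.  -0. -65.  43.] open 0.0132
shift cm [17.88  4.22  0.81] turn z 24.963490131826546
```

Request:
send_rows --plan '[[[2.5, 0.6, 0, 0, 0, 4], [5.5, 1.3, 0, 0, 0, 8], [8.5, 2, 0, 0, 0, 13], [11.5, 2.7, 0, 0, 0, 18], [14.5, 3.4, 0, 0, 0, 22], [17, 4, 0, 0, 0, 25], [17.9, 4.2, 0, 0, 0, 25], [17.9, 4.2, 0, 0, 0, 25]]]'

```text
clock: 24.58
tool_pos: [0.6468, 0.1815, 0.2206]
orientation: [179.8, 0.1, -25.1]
force: [0.2, 0.3, -2.6]
opening: 0.0132
gripper_force: 29.8
```

Request:
send_rows --plan '[[[0, 0, 0, 0, 0, 0], [0, 0, 0, 0, 0, 0], [0, 0, 0, 0, 0, 0]]]'

```text
clock: 24.83
tool_pos: [0.6449, 0.183, 0.2239]
orientation: [180.0, 0.0, -25.0]
force: [-0.3, 0.1, -0.8]
opening: 0.0131
gripper_force: 29.8
```

```bash
python3 -c "
from h import *
go(.645,.182,.088,-25);p=ctrl.get_obs()['tool_pos'];snap('wrist','w12'); s=snap('side','s12'); snap('scene','c12'); r=np.radians
E={'T':(.646,.181,0,0),'X':(p[0],p[1],r(-25),p[2]-.0843),'Xt':(.468,.225,0,0),'L':(.645,.182,r(-25),.003)}
montage([('w12',100,60,440,240,1.25,0,0,['X','L']),('s12',220,200,110,170,1.7,550,0,['X','T','L']),('c12',230,70,100,120,2.4,550,300,['X','L']),('w10',170,100,300,160,1.0,0,300,['L','T']),('w11',120,100,360,230,1.,200,370,['Xt'])],E,'w12v')"
```

```text
t 24.83 pos [0.6449 0.183  0.2239] rpy [180.   0. -25.] J [ 32.  20.  -0.  -0. -70.  33.] open 0.0131
shift cm [ 0.05  0.09 13.59] turn z 0.04514946293775779
```

View pics/w12v.png

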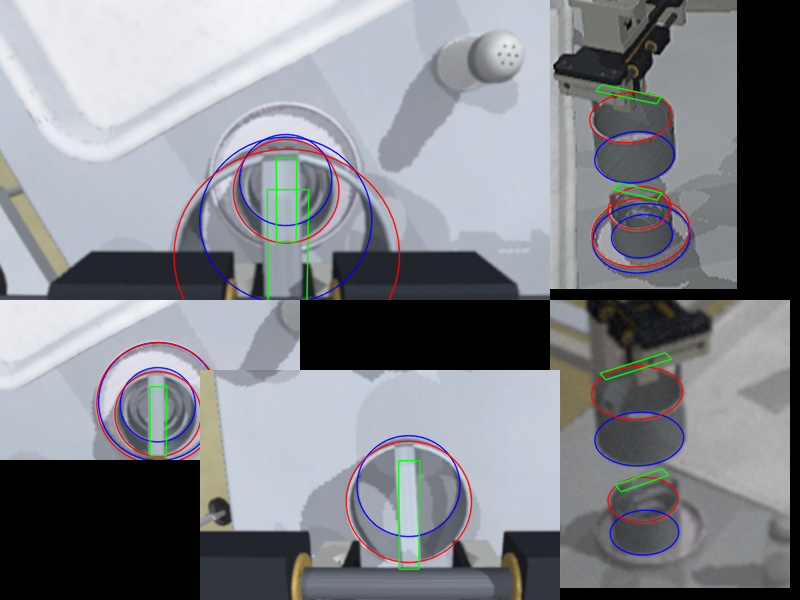

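X is held within ~2 mm of the drawn model and concentric and parallel with the nest (rim arc 178–392 vs 174–399). Lower.

Request:
send_rows --plan '[[[0, 0.1, 2, 0, 0, 0], [0, 0.1, 4.5, 0, 0, 0], [0, 0.1, 6.5, 0, 0, 0], [0, 0.1, 8.5, 0, 0, 0], [0, 0.1, 10, 0, 0, 0], [0, 0.1, 11.5, 0, 0, 0], [0, 0.1, 12.7, 0, 0, 0], [0, 0.1, 13.3, 0, 0, 0]]]'

```text
clock: 25.65
tool_pos: [0.6446, 0.1817, 0.0896]
orientation: [179.9, 0.1, -25.0]
force: [-0.0, 0.1, -1.1]
opening: 0.0133
gripper_force: 29.8
```

Request:
send_rows --plan '[[[0, 0, 0, 0, 0, 0], [0, 0, 0, 0, 0, 0]]]'

```text
clock: 25.82
tool_pos: [0.6457, 0.1819, 0.0915]
orientation: [-180.0, -0.0, -25.0]
force: [0.3, 0.7, -1.3]
opening: 0.013
gripper_force: 29.8
```

Request:
send_rows --plan '[[[0, 0, 0.1, 0, 0, 0], [0, 0, 0.25, 0, 0, 0], [0, 0, 0.4, 0, 0, 0], [0, 0, 0.5, 0, 0, 0], [0, 0, 0.5, 0, 0, 0]]]'

```text
clock: 26.23
tool_pos: [0.6458, 0.1817, 0.0873]
orientation: [-180.0, -0.0, -25.0]
force: [-2.5, -0.6, 4.7]
opening: 0.0133
gripper_force: 29.8
```

Request:
send_rows --plan '[[[0, 0, 0, 0, 0, 0], [0, 0, 0, 0, 0, 0], [0, 0, 0, 0, 0, 0], [0, 0, 0, 0, 0, 0], [0, 0, 0, 0, 0, 0]]]' --fingers 0.5

```text
clock: 26.65
tool_pos: [0.6456, 0.1817, 0.086]
orientation: [180.0, -0.0, -25.0]
force: [0.1, -0.8, 0.8]
opening: 0.0404
gripper_force: 0.0
```

Request:
send_rows --plan '[[[0, 0, -2, 0, 0, 0], [0, 0, -5, 0, 0, 0], [0, 0, -9, 0, 0, 0], [0, 0, -13, 0, 0, 0], [0, 0, -15, 0, 0, 0], [0, 0, -15, 0, 0, 0], [0, 0, -15, 0, 0, 0], [0, 0, -15, 0, 0, 0]]]'

```text
clock: 27.32
tool_pos: [0.645, 0.1817, 0.2355]
orientation: [180.0, 0.0, -25.0]
force: [0.3, 0.2, -0.4]
opening: 0.0437
gripper_force: 0.0
```

```bash
python3 -c "
from h import *
go(.645,.182,.2,-25);snap('wrist','w13'); snap('side','s13');snap('scene','c13'); r=np.radians
E={'T':(.646,.181,0,0),'X':(.6455,.182,r(-25),.003)}
montage([('w13',100,60,440,300,1.2,0,0,['X','T']),('w13',190,80,240,200,1.7,0,300,[]),('s13',220,260,110,110,2.4,530,0,['X','T']),('c13',220,100,110,110,2.4,530,300,['X','T'])],E,'w13v')"
```

```text
t 27.32 pos [0.645  0.1817 0.2355] rpy [180.   0. -25.] J [ 32.  20.   1.  -0. -71.  33.] open 0.0437
shift cm [-0.02 -0.03  3.55] turn z -0.033985732475002806
```

View pics/w13v.png

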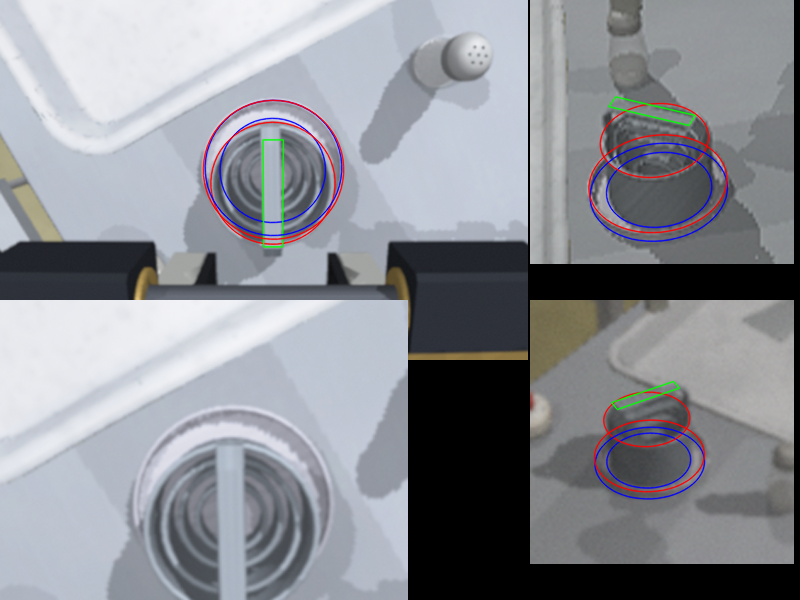

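The four rings sit concentric in the tin with straps parallel (strap at x≈272, rim 211–335 in the crop), flat at the expected height, gripper clear. Handing in.

```bash
python3 -c "
from h import *
print(ctrl.close_job())"
```

```text
the job is handed in; nothing more can be done
None
```

All four cutters are nested in the tin with their straps parallel and the gripper clear; I handed the job in at about 27 s, and the hand-in call did not report a verdict.

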